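Line up fixture pillars by height on the kit rail

ROBOT

A 6-joint arm with a two-finger parallel gripper is mounted at the origin on the work surface. World frame = base frame: x ahead of the robot, y to its left, z up, the work surface at z = 0. Lengths are in m, angles in rad, forces in N, time in s.
With the tool pointing down it reaches from about 0.375 to 0.9 m from the base axis. Payload 3.1 kg.
Tool frame: the origin (TCP) lies at the very end of the fingers, on their centre line; the grasp point (between the pads) lies 19 mm behind it; x points along the fingers, z is the direction in which the jaws open and shut, and the axes are right-handed (so a half turn about x gives the same grasp; the last joint's range is limited). The gripper opens to 85 mm and grips with 20 to 120 N. Pads are 22 mm wide; open, the fingers measure 114 mm over their backs; the gripper's body (76 mm by 85 mm) begins 54 mm behind the grasp point. The pads swing forward as they close: fully open they stand 13 mm farther back than shut.
Start: joints at [-1.308, 0.527, 1.433, -0, 1.181, -0.178], TCP at [0.267, -0.565, 0.231] pointing down, gripper open.
Joint ranges: [-3.08, 3.08], [-0.75, 2.2], [0.22, 2.44], [-1.43, 4.57], [0, 2.65], [-2.85, 2.85]. Speed limits (rad/s): [2.79, 2.79, 3.14, 3.14, 3.14, 3.14].

INTERFACE

Orientations are given as a unit quaternion [x, y, z, w].
In Python, from station import manip, viewer, job gives the robot as it stands.
- The arm moves only by the tool move_arm, never from a script. Its argument "deltas" is one flat list of numbers, 7 for each row, row after row: the finger opening in mm, from 0 to 85.4, then the shift along the tool's x, y, z in mm, then the turn, a rotation vector about the tool's x, y, z in degrees. In form: [jaw, tx, ty, tz, rx, ry, rz, jaw, tx, ty, tz, rx, ry, rz, ...]. A call has 1 to 10 rows; each row shifts and turns the commanded pose from where the row before left it, along the tool's axes as they then stand; what a row does not reach is not made up. A row lasts 1/10 s, in which the tool goes at most 50 mm and 8.59 degrees, less where a joint would pass 70% of its speed; a pose out of reach is approached as far as the arm can. A call is refused whole if a number of a shift passes 50 or a number of a turn 8.59, either way. A call with a gripper value outside its range is refused whole. The fingers move at their own pace and stop on an object; "force" is the grip in N (left out, the last holds). Time passes only in rows, so rows that do not move let the fingers close. It gives the time, the measured TCP pose, the force and the opening at its end, in the units of the state.
- manip.sense(): the state, without advancing time (a new reading comes with each control period).
- viewer.snapshot(name): name is "scene" or "top" or "wrist"; returns a dict with "image" (420x560x3 uint8, red, green, blue), "depth" (420x560 float32, m along the optical axis (not along the pixel's ray), 0 where there is no reading), "fovy" (degrees; the focal length in pixels is half the picture's height over the tangent of half this angle, whatever the lens; pixels are square), "cx", "cy" (the principal point, pixels), "R" (3x3) and "t" (3): a world point X has camera coordinates R X + t. Camera axes: x right, y down, z forward; pixel columns grow to the right and rows downward; lengths in m; the calibration is good to about 2 mm. A picture is of the moment at which its call begins.
- job.sign_off(): hands the job in, once; it reports no verdict.
The state is a dict: "t": time; "q": joint angles; "qd": joint speeds; "tau": joint torques, N m; "tcp_pos": TCP position; "tool_rot": TCP orientation; "force": force on the tool from outside, world axes, zero at the start; "ft_torque": the same for the moment, N m; "finger_gap": opening from 0.0 (shut) to 1.0 (fully open).
Only numpy, scipy, OpenCV 4.12 (cv2) and the standard library are available. Lean on these libraries where they do the work, as an engineer would, in place of code of your own. Each camera call takes 0.05 s, during which the arm holds its last target.

TASK

Kit the support pillars for the next fixture: stand all four on the rail, one upright in the middle of each black pad, in order of height, with the tallest next to the raised end stop and the shortest at the other end. Leave the face mill, the paste jar and the deburring tool where they are.

Things in the scene. Friction and masses are not known exactly. Their poses are not given: they have to be found in the camera images.
- pillar_90: The tallest of the four support pillars: plain turned aluminium cylinder, 34 mm diameter, 90 mm tall, about 0.22 kg, two thin dark lines round it and a small dark dimple in the top; stands loose and upright on the bench; origin at the centre of its underside, z axis up along the cylinder
- pillar_75: The second tallest of the four support pillars: plain turned aluminium cylinder, 34 mm diameter, 75 mm tall, about 0.18 kg, two thin dark lines round it and a small dark dimple in the top; stands loose and upright on the bench; origin at the centre of its underside, z axis up along the cylinder
- pillar_60: The third tallest of the four support pillars: plain turned aluminium cylinder, 34 mm diameter, 60 mm tall, about 0.15 kg, two thin dark lines round it and a small dark dimple in the top; stands loose and upright on the bench; origin at the centre of its underside, z axis up along the cylinder
- pillar_45: The shortest of the four support pillars: plain turned aluminium cylinder, 34 mm diameter, 45 mm tall, about 0.11 kg, two thin dark lines round it and a small dark dimple in the top; stands loose and upright on the bench; origin at the centre of its underside, z axis up along the cylinder
- rail: Kit rail, fixed to the bench: flat steel bar 340 mm long (along its own y), 70 mm wide (its own x), 12 mm high. On it lie four round black rubber pads, 56 mm diameter and 3 mm thick, so their tops are 15 mm above the bench; pad centres at x = 0 and y = -102, -34, +34 and +102 mm in the rail's frame. Origin at the centre of its underside, z up. Its place and yaw differ from start to start; its own x points roughly away from the robot
- end_stop: Raised end stop, fixed on one end of the rail (which end differs from start to start): dark steel block 60 mm across the rail, 14 mm along it, 40 mm high; its centre is 158 mm from the rail's centre along the rail. Origin at the centre of its underside, on the rail's top face. The rail's other end has only a flat dark plate 3 mm high
- face_mill: Bystander: dark steel face mill standing among the pillars, 52 mm diameter at the foot, 40 mm diameter above, 42 mm tall, brass-coloured inserts round its foot; loose; origin at the centre of its underside
- paste_jar: Bystander: small grey jar with a white lid among the pillars, 48 mm diameter, 55 mm tall; loose; origin at the centre of its underside
- deburr_tool: Bystander: deburring tool lying among the pillars, red handle 75 x 18 x 16 mm with a thin steel blade, 122 mm long in all along its own x, pointing roughly away from the robot; loose; origin on its underside near mid length
Mind the look-alikes: they are no part of the job. Leave any brown look-alike of the pillar_60 alone. Leave any turquoise look-alike of the pillar_90 alone.

How it is judged:
By the outcome, as a careful person would: the job done as asked, in the order asked, and still so for the second after the job is handed in, with the robot touching nothing.
It also fails if it takes over 96 s, if anything falls off the work surface, if the arm or the gripper's body presses on something with over 40 N, if the wrist force passes 120 N, or if a joint passes its speed limit or range.

## Working session

There is one attempt and no reset: what is moved stays moved. The work goes in short steps, Python scripts to look and compute and a tool call to move; the robot and the scene stay as the last step left them, time stands still between calls to the robot, and variables do not carry over. Pictures are saved under pics/ and viewed, and the job is handed in when it is done.

Besides the shell and the picture viewer there is one more tool, called after "Request:" by a JSON object that holds its "method" and its "body". move_arm: Moves the arm, as the interface text tells. Its arguments: {"type":"object","properties":{"deltas":{"type":"array"},"force":{"type":"number"}},"required":["deltas"]}

```bash
mkdir -p pics; ls
cat > h.py <<'E'
import numpy as np, cv2
from station import manip, viewer, job
def snap(n,fn=None):
    s=viewer.snapshot(n)
    if fn: cv2.imwrite('pics/'+fn,s['image'][:,:,::-1])
    np.savez('pics/'+(fn or n)+'.npz',**s)
    return s
def f(s): return s['image'].shape[0]/2/np.tan(np.radians(s['fovy'])/2)
def ray(s,u,v,z):
    F=f(s);d=np.array([(u-s['cx'])/F,(v-s['cy'])/F,1.]);R=s['R'];c=-R.T@s['t'];d=R.T@d
    return c+d*(z-c[2])/d[2]
def cloud(s):
    F=f(s);v,u=np.mgrid[:s['depth'].shape[0],:s['depth'].shape[1]];Z=s['depth'].astype(float)
    P=np.stack([(u-s['cx'])/F*Z,(v-s['cy'])/F*Z,Z],-1)
    return (P-s['t'])@s['R']
E
python3 - <<'E'
from h import *
for n in ['scene','top','wrist']:
    s=snap(n,n+'0.png'); print(n,s['fovy'],s['cx'],s['cy'],-s['R'].T@s['t'])
    print(np.round(s['R'],3).tolist())
print(manip.sense())
E
```

```text
pics
scene 44.69741601681551 284.8262388717861 212.5701195745614 [ 1.26094574 -0.30863163  0.63915284]
[[0.363, 0.932, -0.013], [0.56, -0.23, -0.796], [-0.745, 0.281, -0.605]]
top 43.98224215984421 285.4649466897808 212.1594734071602 [ 0.40766885 -0.02914208  1.35232886]
[[0.029, -1.0, 0.009], [-0.995, -0.03, -0.093], [0.094, -0.007, -0.996]]
wrist 61.52573255093625 280.59768929052353 210.52423364974157 [ 0.33764861 -0.53158097  0.37255801]
[[0.426, -0.905, -0.001], [-0.86, -0.405, 0.31], [-0.281, -0.131, -0.951]]
{'t': 0.15, 'q': array([-1.30854024e+00,  5.28250374e-01,  1.43358855e+00,  8.93037013e-06,
        1.18138609e+00, -1.78521581e-01]), 'qd': array([-0.00161828, -0.00353056, -0.00477421, -0.00126808, -0.00167093,
       -0.000276  ]), 'tau': array([ 6.64544186e-04, -4.42744517e+01, -1.78275973e+01, -3.33648559e-04,
        5.63150345e-03, -8.25670924e-06]), 'tcp_pos': array([ 0.26652836, -0.56473253,  0.23056598]), 'tool_rot': array([ 0.37899541,  0.59763279, -0.37820981,  0.59678712]), 'force': array([-0.29495768, -0.51397573,  0.50328327]), 'ft_torque': array([-0.01929817,  0.00874897, -0.02909304]), 'finger_gap': 1.001373117699542}
```

View pics/top0.png

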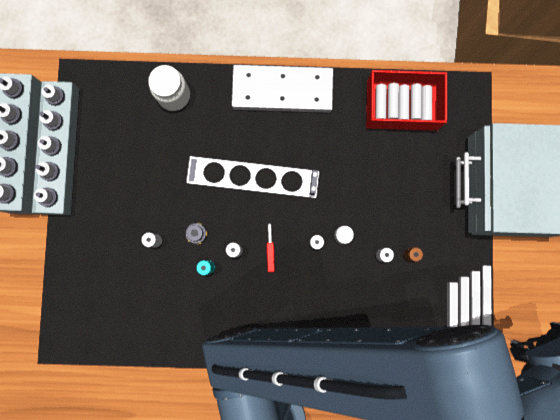

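View pics/scene0.png

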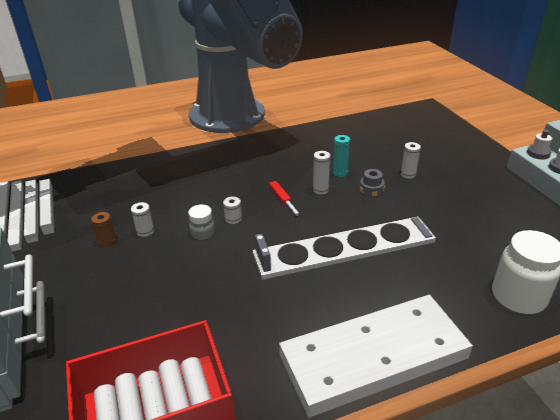

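The top view shows white pillars at about (149,240), (233,250), (317,242) and (387,255). The rail's raised end stop is on the right at (315,183). The brown and turquoise look-alikes are at (416,255) and (205,268), the jar at (345,235), the mill at (196,233) and the tool at (270,250). Next I'll measure these.

```bash
cat > meas.py <<'E'
from h import *
def load(fn): return dict(np.load(fn))
def objs(s,zmin=.02,zmax=.12,box=(.25,.75,-.5,.5)):
    C=cloud(s);m=(C[...,2]>zmin)&(C[...,2]<zmax)&(s['depth']>0)&(C[...,0]>box[0])&(C[...,0]<box[1])&(C[...,1]>box[2])&(C[...,1]<box[3])
    n,l,st,ce=cv2.connectedComponentsWithStats(m.astype(np.uint8))
    for i in range(1,n):
        if st[i,4]<25: continue
        P=C[l==i]; zt=np.percentile(P[:,2],95); T=P[P[:,2]>zt-.006]
        v,u=np.nonzero((l==i)&(C[...,2]>zt-.006))
        col=s['image'][l==i].mean(0).astype(int)
        print(ce[i].round(0),st[i,4],'ztop',zt.round(4),'topc',T.mean(0).round(4),'min/max mid',((T.min(0)+T.max(0))/2)[:2].round(4),'ext',(T.max(0)-T.min(0))[:2].round(3),col)
E
python3 - <<'E'
from meas import *
s=load('pics/top0.png.npz');objs(s)
print()
s1=load('pics/scene0.png.npz');objs(s1,zmin=.025)
# rail pads
g=cv2.cvtColor(s['image'],cv2.COLOR_RGB2GRAY)
roi=np.zeros_like(g);roi[145:205,175:330]=1
w=((g>140)&(roi>0)).astype(np.uint8)
cs,h=cv2.findContours(w,cv2.RETR_CCOMP,cv2.CHAIN_APPROX_NONE)
for c,hh in zip(cs,h[0]):
    a=cv2.contourArea(c)
    if a>100:
        if hh[3]>=0:
            e=cv2.fitEllipse(c);print('pad',e,ray(s,*e[0],.0135).round(4))
        else: print('rail',cv2.minAreaRect(c),a)
E
```

```text
[463. 181.] 578 ztop 0.1099 topc [ 0.6182 -0.4759  0.107 ] min/max mid [ 0.619  -0.4836] ext [0.128 0.031] [185 183 184]
[313. 182.] 146 ztop 0.0553 topc [ 0.6077 -0.1065  0.0522] min/max mid [ 0.6098 -0.1064] ext [0.059 0.017] [162 160 168]
[195. 233.] 281 ztop 0.0446 topc [0.4718 0.1907 0.0417] min/max mid [0.4714 0.1911] ext [0.036 0.036] [133 131 140]
[343. 235.] 277 ztop 0.0578 topc [ 0.4771 -0.1862  0.0551] min/max mid [ 0.4768 -0.1856] ext [0.04 0.04] [227 227 226]
[151. 240.] 215 ztop 0.0783 topc [0.4501 0.2966 0.0752] min/max mid [0.4505 0.2968] ext [0.032 0.03 ] [193 192 193]
[316. 242.] 144 ztop 0.0484 topc [ 0.4577 -0.1182  0.0454] min/max mid [ 0.4576 -0.1181] ext [0.031 0.033] [234 234 234]
[234. 250.] 180 ztop 0.0933 topc [0.4312 0.0868 0.0903] min/max mid [0.4318 0.0878] ext [0.032 0.032] [220 220 220]
[385. 255.] 177 ztop 0.0628 topc [ 0.4302 -0.2913  0.06  ] min/max mid [ 0.43   -0.2914] ext [0.03  0.033] [211 211 211]
[414. 255.] 194 ztop 0.0625 topc [ 0.4332 -0.3636  0.0598] min/max mid [ 0.4333 -0.3634] ext [0.032 0.033] [141  91  59]
[205. 268.] 198 ztop 0.0929 
[... 1443 characters left out ...]
1081] min/max mid [ 0.6206 -0.4841] ext [0.131 0.031] [169 169 167]
rail ((252.47018432617188, 176.5108642578125), (130.6637420654297, 27.42150115966797), 6.519801616668701) 3420.0
pad ((291.36553955078125, 180.98866271972656), (21.552175521850586, 21.70787239074707), 92.16055297851562) [ 0.6154 -0.0509  0.0135]
pad ((265.3786315917969, 178.06507873535156), (21.403594970703125, 21.847612380981445), 87.70440673828125) [0.621  0.0168 0.0135]
pad ((239.59559631347656, 175.08250427246094), (21.42524528503418, 21.560718536376953), 12.549216270446777) [0.6268 0.0841 0.0135]
pad ((213.5432891845703, 172.075439453125), (21.50105857849121, 21.61900520324707), 81.04236602783203) [0.6326 0.1521 0.0135]
```

View pics/wrist0.png

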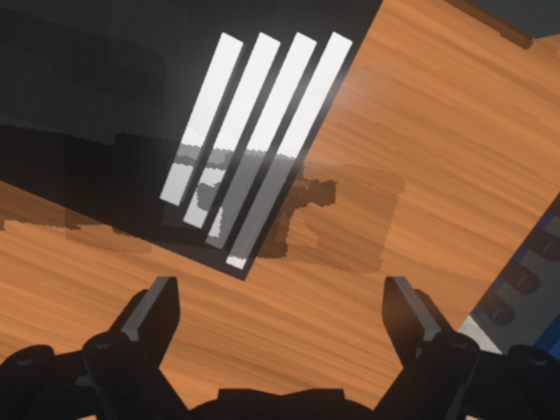

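```bash
cat > pl.py <<'E'
from h import *
from scipy.spatial.transform import Rotation as Ro
P=dict(p75=(.4503,.2966),p90=(.4314,.0878),p45=(.4577,-.1182),p60=(.430,-.2912))
S=dict(A=(.6154,-.0509),B=(.621,.0168),C=(.6268,.0841),D=(.6326,.1521))
def to(x,y,z):
    s=manip.sense();R=Ro.from_quat(s['tool_rot']).as_matrix()
    return (R.T@(np.array([x,y,z])-s['tcp_pos'])*1000).round(1)
def st():
    s=manip.sense();R=Ro.from_quat(s['tool_rot']).as_matrix()
    print('t',s['t'],'tcp',s['tcp_pos'].round(4),'gap',s['finger_gap'].round(3),'F',s['force'].round(1));print(R.round(4).tolist());print(s['q'].round(3))
def Rt(sg):
    yaw=np.arctan2(-(.1521+.0509),-(.6326-.6154));
    zx=np.array([.2030,-.0172,0]);zx/=np.linalg.norm(zx);z=sg*zx;x=np.array([0,0,-1.]);y=np.cross(z,x)
    return np.stack([x,y,z],1)
E
python3 - <<'E'
from pl import *
st();R=Ro.from_quat(manip.sense()['tool_rot'])
for sg in (1,-1):
    T=Rt(sg);print(T.round(3).tolist(),np.degrees((R.inv()*Ro.from_matrix(T)).as_rotvec()))
E
```

```text
Traceback (most recent call last):
  File "pl.py", line 10, in st
    print('t',s['t'],'tcp',s['tcp_pos'].round(4),'gap',s['finger_gap'].round(3),'F',s['force'].round(1));print(R.round(4).tolist());print(s['q'].round(3))
                                                       ^^^^^^^^^^^^^^^^^^^^^
AttributeError: 'float' object has no attribute 'round'
```

```bash
sed -i "s/s\['finger_gap'\].round(3)/round(s['finger_gap'],3)/" pl.py
python3 - <<'E'
from pl import *
st();R=Ro.from_quat(manip.sense()['tool_rot'])
for sg in (1,-1):
    T=Rt(sg);print(T.round(3).tolist(),np.degrees((R.inv()*Ro.from_matrix(T)).as_rotvec()))
E
```

```text
t 0.15 tcp [ 0.2665 -0.5647  0.2306] gap 1.001 F [-0.3 -0.5  0.5]
[[-0.0004, 0.9044, 0.4266], [0.0016, 0.4266, -0.9044], [-1.0, 0.0003, -0.0016]]
[-1.309  0.528  1.434  0.     1.181 -0.179]
[[0.0, 0.084, 0.996], [0.0, 0.996, -0.084], [-1.0, 0.0, 0.0]] [-59.90243014  -0.0744988   -0.06355954]
[[0.0, -0.084, -0.996], [0.0, -0.996, 0.084], [-1.0, -0.0, -0.0]] [ 1.20097525e+02 -7.34269391e-02  8.60644868e-02]
```

Request:
{"method": "move_arm", "body": {"deltas": [85,0,0,0,-8.55,0,0,85,0,0,0,-8.55,0,0,85,0,0,0,-8.55,0,0,85,0,0,0,-8.55,0,0,85,0,0,0,-8.55,0,0,85,0,0,0,-8.55,0,0,85,0,0,0,-8.6,0,0], "force": 60}}

```text
out of range
```

Request:
{"method": "move_arm", "body": {"deltas": [85,0,0,0,-8.56,0,0,85,0,0,0,-8.56,0,0,85,0,0,0,-8.56,0,0,85,0,0,0,-8.56,0,0,85,0,0,0,-8.56,0,0,85,0,0,0,-8.56,0,0,85,0,0,0,-8.56,0,0,85,0,0,0,0,0,0], "force": 60}}

```text
t: 0.95
tcp_pos: [0.2666, -0.565, 0.2309]
tool_rot: [0.03, 0.707, -0.03, 0.706]
force: [-0.4, 0.8, 0.0]
finger_gap: 0.996
```

```bash
python3 -c "
from pl import *
st();print(to(.4314,.0878,.15))"
```

```text
t 0.95 tcp [ 0.2666 -0.565   0.2309] gap 0.996 F [-0.4  0.8  0. ]
[[-0.0002, 0.0843, 0.9964], [0.0008, 0.9964, -0.0843], [-1.0, 0.0008, -0.0003]]
[-1.308  0.528  1.433  0.     1.181 -1.224]
[ 81.4 664.3 109.2]
```

Request:
{"method": "move_arm", "body": {"deltas": [85,0,20,10,0,0,0,85,0,36,15,0,0,0,85,0,36,15,0,0,0,85,0,36,15,0,0,0,85,0,36,15,0,0,0,85,0,36,15,0,0,0,85,0,36,10,0,0,0,85,0,36,10,0,0,0,85,0,36,4,0,0,0,85,0,36,0,0,0,0]}}

```text
t: 1.95
tcp_pos: [0.4048, -0.2303, 0.2313]
tool_rot: [0.031, 0.706, -0.031, 0.707]
force: [-0.1, -0.3, -0.4]
finger_gap: 0.992
```

Request:
{"method": "move_arm", "body": {"deltas": [85,0,36,0,0,0,0,85,0,36,0,0,0,0,85,0,36,0,0,0,0,85,0,36,0,0,0,0,85,10,36,0,0,0,0,85,10,36,0,0,0,0,85,20,36,0,0,0,0,85,20,36,0,0,0,0,85,20,32,0,0,0,0,85,0,0,0,0,0,0]}}

```text
t: 2.95
tcp_pos: [0.4292, 0.0902, 0.1494]
tool_rot: [0.029, 0.708, -0.029, 0.705]
force: [0.5, -0.3, -0.3]
finger_gap: 0.999
```

```bash
python3 -c "
from pl import *
st();print(to(.4314,.0878,.036))
snap('top','top1.png');snap('wrist','wrist1.png')
from meas import *
objs(load('pics/top1.png.npz'));print();objs(load('pics/wrist1.png.npz'),box=(.3,.75,-.1,.3))"
```

```text
t 2.95 tcp [0.4292 0.0902 0.1494] gap 0.999 F [ 0.5 -0.3 -0.3]
[[-0.005, 0.0827, 0.9966], [0.0009, 0.9966, -0.0827], [-1.0, 0.0005, -0.005]]
[-4.900e-02  4.240e-01  1.967e+00  1.000e-03  7.560e-01  3.300e-02]
[113.4  -2.3   2.9]
[463. 181.] 577 ztop 0.1097 topc [ 0.6191 -0.4758  0.1071] min/max mid [ 0.6191 -0.4831] ext [0.128 0.031] [171 169 170]
[313. 182.] 145 ztop 0.0551 topc [ 0.6097 -0.1068  0.052 ] min/max mid [ 0.61   -0.1063] ext [0.06  0.017] [149 148 154]
[343. 235.] 279 ztop 0.0584 topc [ 0.4786 -0.1868  0.0553] min/max mid [ 0.4769 -0.1867] ext [0.04  0.042] [220 220 220]
[151. 240.] 215 ztop 0.077 topc [0.4502 0.2962 0.0742] min/max mid [0.4505 0.2966] ext [0.032 0.033] [186 185 186]
[316. 242.] 146 ztop 0.0489 topc [ 0.4572 -0.1191  0.0456] min/max mid [ 0.4576 -0.1191] ext [0.03  0.031] [229 229 230]
[385. 255.] 177 ztop 0.0633 topc [ 0.4307 -0.2909  0.0601] min/max mid [ 0.43   -0.2915] ext [0.03  0.033] [204 203 204]
[414. 255.] 191 ztop 0.0628 topc [ 0.4335 -0.3636  0.0598] min/max mid [ 0.4333 -0.3637] ext [0.032 0.033] [128  81  52]
[204. 270.] 108 ztop 0.0924 topc [0.3801 0.1568 0.0895] min/max mid [0.3793 0.1563] ext [0.017 0.032] [ 47 138 136]
[463. 285.] 28 ztop 0.0247 topc [ 0.3611 -0.4948  0.0223] min/max mid [ 0.3603 -0.4948] ext [0.035 0.01 ] [247 245 246]
[453. 305.] 337 ztop 0.0283 topc [ 0.3071 -0.4693  0.0248] min/max mid [ 0.3084 -0.4686] ext [0.113 0.022] [240 239 239]

[328.  56.] 4432 ztop 0.0426 topc [0.4705 0.1904 0.0415] min/max mid [0.4706 0.1901] ext [0.039 0.039] [123 121 128]
[199. 121.] 3573 ztop 0.0907 topc [0.3855 0.1567 0.0895] min/max mid [0.3852 0.1564] ext [0.034 0.033] [ 46 148 145]
[282. 220.] 3243 ztop 0.0905 topc [0.4301 0.0883 0.0895] min/max mid [0.4302 0.0874] ext [0.033 0.034] [113 111 110]
```

View pics/wrist1.png

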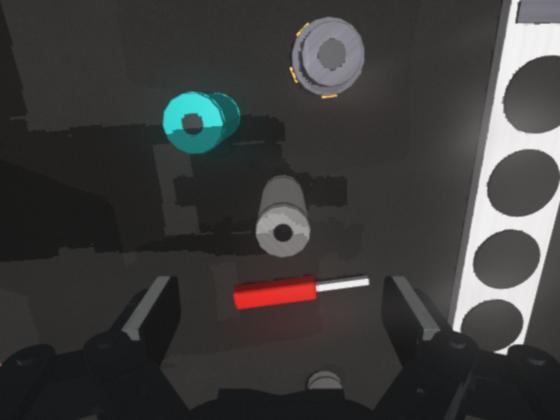

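The wrist view agrees: p90's top is at about (282,232), clear of the tool, the mill and the turquoise look-alike. I'll descend and grip.

Request:
{"method": "move_arm", "body": {"deltas": [85,0,0,0,0,0,0,85,25,0,0,0,0,0,85,30,0,0,0,0,0,85,30,0,0,0,0,0,85,20,0,0,0,0,0,85,9,0,0,0,0,0,85,0,0,0,0,0,0,85,0,0,0,0,0,0]}}

```text
t: 3.85
tcp_pos: [0.4319, 0.0867, 0.0381]
tool_rot: [0.03, 0.706, -0.03, 0.707]
force: [0.1, -0.4, -0.4]
finger_gap: 0.998
```

```bash
python3 -c "
from pl import *
st();print(to(.4310,.0878,.036))"
```

```text
t 3.85 tcp [0.4319 0.0867 0.0381] gap 0.998 F [ 0.1 -0.4 -0.4]
[[0.0015, 0.0855, 0.9963], [-0.0001, 0.9963, -0.0855], [-1.0, 0.0, 0.0015]]
[-0.057  0.663  2.038 -0.     0.44   0.029]
[ 2.1  1.  -1. ]
```

Well centred, so I'll close.

Request:
{"method": "move_arm", "body": {"deltas": [40,0,1,-1,0,0,0,25,0,0,0,0,0,0,25,0,0,0,0,0,0,25,0,0,0,0,0,0,25,0,0,0,0,0,0,25,0,0,0,0,0,0,25,0,0,0,0,0,0,25,0,0,0,0,0,0], "force": 60}}

```text
t: 4.65
tcp_pos: [0.4307, 0.0884, 0.038]
tool_rot: [0.03, 0.706, -0.03, 0.707]
force: [0.5, -0.0, 6.6]
finger_gap: 0.386
```

```bash
python3 -c "
from pl import *
st();print(to(.6154,-.0509,.036+.02))"
```

```text
t 4.65 tcp [0.4307 0.0884 0.038 ] gap 0.386 F [ 0.5 -0.   6.6]
[[0.0015, 0.0838, 0.9965], [-0.0001, 0.9965, -0.0838], [-1.0, 0.0, 0.0015]]
[-0.053  0.663  2.04  -0.     0.438  0.031]
[ -17.7 -123.3  195.7]
```

Request:
{"method": "move_arm", "body": {"deltas": [25,-10,0,0,0,0,0,25,-20,0,0,0,0,0,25,-20,0,0,0,0,0,25,-10,0,0,0,0,0,25,0,-6,10,0,0,0,25,0,-12,20,0,0,0,25,0,-16,25,0,0,0,25,0,-18,28,0,0,0,25,0,-18,28,0,0,0,25,0,-18,28,0,0,0]}}

```text
t: 5.65
tcp_pos: [0.5623, -0.0125, 0.0962]
tool_rot: [0.03, 0.707, -0.03, 0.706]
force: [0.3, 0.5, -3.3]
finger_gap: 0.385
```

Request:
{"method": "move_arm", "body": {"deltas": [25,0,-16,25,0,0,0,25,0,-12,20,0,0,0,25,0,-7,12,0,0,0,25,0,0,0,0,0,0,25,0,0,0,0,0,0,25,0,0,0,0,0,0]}}

```text
t: 6.25
tcp_pos: [0.6136, -0.05, 0.0964]
tool_rot: [0.03, 0.708, -0.029, 0.705]
force: [-1.0, 0.3, -3.0]
finger_gap: 0.385
```

```bash
python3 -c "
from pl import *
st();print(to(.6154,-.0509,.038+.016))
snap('wrist','wrist2.png');snap('scene','scene2.png')
from meas import *
objs(load('pics/wrist2.png.npz'),zmin=.03,zmax=.2,box=(.3,.75,-.15,.3));print();objs(load('pics/scene2.png.npz'),zmin=.03,zmax=.2)"
```

```text
t 6.25 tcp [ 0.6136 -0.05    0.0964] gap 0.385 F [-1.   0.3 -3. ]
[[-0.003, 0.0838, 0.9965], [0.0009, 0.9965, -0.0838], [-1.0, 0.0007, -0.0031]]
[-0.263  0.689  1.562  0.     0.894 -0.179]
[42.4 -0.7  2. ]
[271. 354.] 54648 ztop 0.1787 topc [ 0.6136 -0.0368  0.1772] min/max mid [ 0.6142 -0.04  ] ext [0.123 0.019] [57 57 58]

[341. 150.] 456 ztop 0.0931 topc [0.3885 0.1559 0.0917] min/max mid [0.3866 0.1563] ext [0.034 0.032] [33 89 85]
[411. 155.] 382 ztop 0.0777 topc [0.4527 0.2951 0.0763] min/max mid [0.4512 0.2967] ext [0.036 0.036] [123 122 120]
[293. 204.] 1492 ztop 0.1978 topc [ 0.655  -0.0594  0.1965] min/max mid [ 0.6372 -0.0562] ext [0.088 0.03 ] [57 57 57]
[372. 176.] 245 ztop 0.0457 topc [0.4734 0.1897 0.0436] min/max mid [0.4717 0.1912] ext [0.039 0.041] [73 72 76]
[231. 204.] 242 ztop 0.0483 topc [ 0.4591 -0.1188  0.0464] min/max mid [ 0.4573 -0.1187] ext [0.035 0.032] [145 144 142]
[141. 214.] 377 ztop 0.0632 topc [ 0.4322 -0.291   0.0616] min/max mid [ 0.4301 -0.2911] ext [0.036 0.032] [141 141 139]
[200. 216.] 482 ztop 0.0577 topc [ 0.4796 -0.1872  0.0563] min/max mid [ 0.4782 -0.1867] ext [0.045 0.042] [174 175 171]
[102. 223.] 411 ztop 0.0628 topc [ 0.4352 -0.3639  0.0612] min/max mid [ 0.4334 -0.3636] ext [0.034 0.033] [86 55 32]
[262. 249.] 311 ztop 0.0547 topc [ 0.6125 -0.1075  0.053 ] min/max mid [ 0.6098 -0.1067] ext [0.062 0.019] [78 78 80]
[ 31. 300.] 1251 ztop 0.1101 topc [ 0.627  -0.4771  0.1081] min/max mid [ 0.6211 -0.4839] ext [0.129 0.031] [168 168 167]
```

View pics/scene2.png

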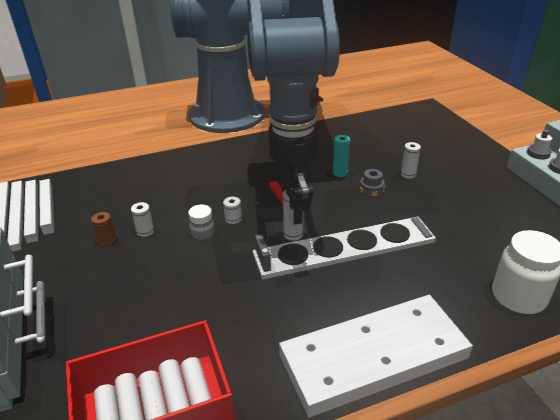

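View pics/wrist2.png

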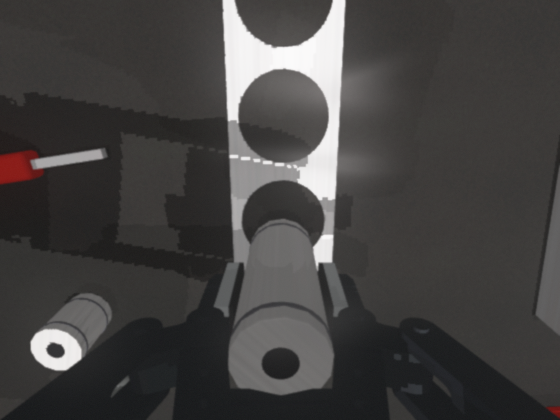

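The pillar hangs upright above the end-stop pad. I'll lower it now.

Request:
{"method": "move_arm", "body": {"deltas": [25,10,0,0,0,0,0,25,14,0,0,0,0,0,25,10,0,0,0,0,0,25,5,0,0,0,0,0,25,1,0,0,0,0,0,25,0,0,0,0,0,0,25,0,0,0,0,0,0]}}

```text
t: 7.05
tcp_pos: [0.6156, -0.0508, 0.0576]
tool_rot: [0.03, 0.706, -0.03, 0.707]
force: [-0.3, -0.3, -1.8]
finger_gap: 0.385
```

```bash
python3 -c "
from pl import *
st();print(to(.6154,-.0509,.053))"
```

```text
t 7.05 tcp [ 0.6156 -0.0508  0.0576] gap 0.385 F [-0.3 -0.3 -1.8]
[[0.0008, 0.0841, 0.9965], [-0.0002, 0.9965, -0.0841], [-1.0, -0.0001, 0.0008]]
[-0.263  0.747  1.577  0.     0.817 -0.179]
[ 4.6 -0.1 -0.1]
```

Request:
{"method": "move_arm", "body": {"deltas": [25,2,0,0,0,0,0,25,1.5,0,0,0,0,0,25,1,0,0,0,0,0,25,0,0,0,0,0,0]}}

```text
t: 7.45
tcp_pos: [0.6153, -0.0507, 0.0531]
tool_rot: [0.03, 0.706, -0.03, 0.707]
force: [-0.5, 0.5, -0.2]
finger_gap: 0.382
```

Request:
{"method": "move_arm", "body": {"deltas": [25,0.7,0,0,0,0,0,25,0,0,0,0,0,0,36,0,0,0,0,0,0,45,0,0,0,0,0,0,60,0,0,0,0,0,0,60,0,0,0,0,0,0]}}

```text
t: 8.05
tcp_pos: [0.6152, -0.0507, 0.0519]
tool_rot: [0.03, 0.706, -0.03, 0.706]
force: [0.2, -0.1, -0.2]
finger_gap: 0.709
```

```bash
python3 -c "
from pl import *
st()
snap('wrist','wrist3.png');snap('scene','scene3.png')
"
```

```text
t 8.05 tcp [ 0.6152 -0.0507  0.0519] gap 0.709 F [ 0.2 -0.1 -0.2]
[[0.0, 0.0841, 0.9965], [0.0, 0.9965, -0.0841], [-1.0, 0.0, 0.0]]
[-0.263  0.756  1.579  0.     0.807 -0.179]
```

View pics/scene3.png

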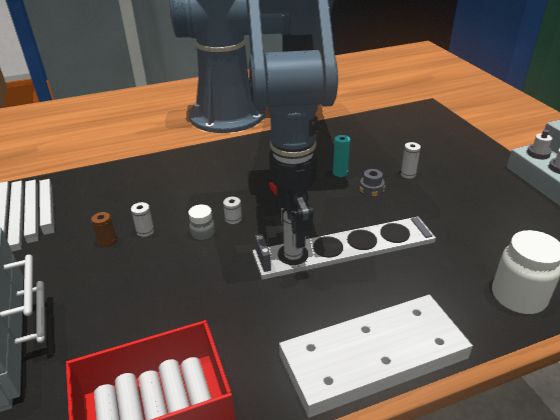

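p90 stands on its pad at about (293,240) in the scene view. Next is p75.

Request:
{"method": "move_arm", "body": {"deltas": [70,-20,0,0,0,0,0,85,-40,0,0,0,0,0,85,-40,0,0,0,0,0,85,0,22,-12.5,0,0,0,85,0,35,-20,0,0,0,85,0,35,-20,0,0,0,85,0,35,-20,0,0,0,85,0,35,-20,0,0,0,85,0,35,-20,0,0,0,85,0,35,-20,0,0,0]}}

```text
t: 9.15
tcp_pos: [0.5019, 0.1929, 0.1522]
tool_rot: [0.03, 0.706, -0.03, 0.707]
force: [0.9, 0.2, -0.4]
finger_gap: 0.994
```

Request:
{"method": "move_arm", "body": {"deltas": [85,0,35,-20,0,0,0,85,0,35,-20,0,0,0,85,0,30,-21,0,0,0,85,10,0,0,0,0,0,85,0,0,0,0,0,0]}}

```text
t: 9.65
tcp_pos: [0.4491, 0.2967, 0.1411]
tool_rot: [0.028, 0.707, -0.029, 0.706]
force: [-0.3, -0.3, -0.4]
finger_gap: 0.993
```

```bash
python3 -c "
from pl import *
st();print(to(.4503,.2966,.026))
snap('wrist','wrist4.png');snap('top','top4.png')
from meas import *
objs(load('pics/wrist4.png.npz'),box=(.3,.6,.1,.42));print();objs(load('pics/top4.png.npz'),zmax=.14)"
```

```text
t 9.65 tcp [0.4491 0.2967 0.1411] gap 0.993 F [-0.3 -0.3 -0.4]
[[-0.0019, 0.0817, 0.9967], [-0.0011, 0.9967, -0.0817], [-1.0, -0.0013, -0.0018]]
[ 0.376  0.541  1.734 -0.     0.869  0.458]
[115.1   0.2   1.4]
[282. 217.] 2896 ztop 0.0756 topc [0.4493 0.2973 0.0745] min/max mid [0.4492 0.2965] ext [0.034 0.033] [236 235 235]
[317. 320.] 2829 ztop 0.0426 topc [0.4704 0.1923 0.0415] min/max mid [0.4705 0.1902] ext [0.039 0.041] [208 206 213]
[218. 371.] 2153 ztop 0.0836 topc [0.3813 0.1718 0.0827] min/max mid [0.3806 0.1694] ext [0.021 0.01 ] [ 75 218 214]

[463. 181.] 580 ztop 0.1098 topc [ 0.6159 -0.4764  0.1071] min/max mid [ 0.6191 -0.4838] ext [0.127 0.032] [171 169 170]
[292. 178.] 211 ztop 0.1076 topc [ 0.6151 -0.0511  0.1047] min/max mid [ 0.6149 -0.0518] ext [0.032 0.032] [187 186 187]
[313. 182.] 147 ztop 0.0555 topc [ 0.6086 -0.1068  0.0521] min/max mid [ 0.6098 -0.1065] ext [0.059 0.017] [149 147 154]
[195. 233.] 275 ztop 0.0451 topc [0.472  0.1903 0.0422] min/max mid [0.4714 0.1901] ext [0.036 0.038] [ 99  97 104]
[343. 235.] 278 ztop 0.0575 topc [ 0.4776 -0.1864  0.0545] min/max mid [ 0.4768 -0.1866] ext [0.04  0.043] [220 220 219]
[151. 240.] 213 ztop 0.0779 topc [0.4499 0.297  0.0749] min/max mid [0.4505 0.2959] ext [0.032 0.032] [101  99  99]
[316. 242.] 145 ztop 0.0482 topc [ 0.4575 -0.1192  0.0452] min/max mid [ 0.4576 -0.1193] ext [0.03  0.031] [229 229 229]
[385. 255.] 177 ztop 0.0629 topc [ 0.4298 -0.2915  0.0598] min/max mid [ 0.4299 -0.2918] ext [0.03  0.033] [205 204 205]
[414. 255.] 193 ztop 0.0628 topc [ 0.4337 -0.364   0.0601] min/max mid [ 0.4334 -0.3635] ext [0.032 0.034] [127  81  52]
[205. 267.] 197 ztop 0.0931 topc [0.3857 0.1567 0.09  ] min/max mid [0.3865 0.1561] ext [0.031 0.032] [ 54 169 167]
[453. 306.] 351 ztop 0.0272 topc [ 0.3074 -0.4695  0.0241] min/max mid [ 0.3076 -0.4688] ext [0.114 0.021] [241 240 240]
```

View pics/wrist4.png

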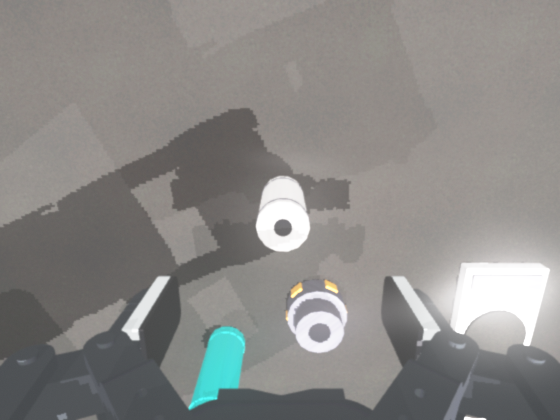

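p90 reads as centred on its pad. p75's top is at (283,228), where I expected it, so I'll descend and grip.

Request:
{"method": "move_arm", "body": {"deltas": [85,25,0,0,0,0,0,85,30,0,0,0,0,0,85,30,0,0,0,0,0,85,20,0,0,0,0,0,85,8,0,0,0,0,0,85,0,0,0,0,0,0,85,0,0,0,0,0,0]}}

```text
t: 10.45
tcp_pos: [0.4514, 0.2961, 0.0298]
tool_rot: [0.03, 0.706, -0.03, 0.707]
force: [0.8, 0.2, 0.3]
finger_gap: 0.992
```

Request:
{"method": "move_arm", "body": {"deltas": [40,0,0,0,0,0,0,25,0,0,0,0,0,0,25,0,0,0,0,0,0,25,0,0,0,0,0,0,25,0,0,0,0,0,0,25,0,0,0,0,0,0,25,0,0,0,0,0,0]}}

```text
t: 11.15
tcp_pos: [0.4505, 0.2966, 0.0299]
tool_rot: [0.03, 0.706, -0.03, 0.707]
force: [-1.1, -0.9, 6.4]
finger_gap: 0.386
```

```bash
python3 -c "
from pl import *
st();print(to(.621,.0168,.026+.015))"
```

```text
t 11.15 tcp [0.4505 0.2966 0.0299] gap 0.386 F [-1.1 -0.9  6.4]
[[0.0008, 0.0839, 0.9965], [0.0003, 0.9965, -0.0839], [-1.0, 0.0004, 0.0008]]
[0.375 0.732 1.79  0.    0.619 0.459]
[ -11.  -264.5  193.4]
```

Request:
{"method": "move_arm", "body": {"deltas": [25,-10,0,0,0,0,0,25,-20,0,0,0,0,0,25,-25,0,0,0,0,0,25,-15,0,0,0,0,0,25,0,-10,8,0,0,0,25,0,-20,15,0,0,0,25,0,-28,20,0,0,0,25,0,-30,22,0,0,0,25,0,-30,22,0,0,0,25,0,-30,22,0,0,0]}}

```text
t: 12.15
tcp_pos: [0.5465, 0.1375, 0.098]
tool_rot: [0.03, 0.707, -0.03, 0.706]
force: [-0.2, 0.1, -2.2]
finger_gap: 0.384
```

Request:
{"method": "move_arm", "body": {"deltas": [25,0,-30,22,0,0,0,25,0,-30,22,0,0,0,25,0,-28,20,0,0,0,25,0,-18,13,0,0,0,25,0,-10.5,7.4,0,0,0,25,0,0,0,0,0,0,25,20,0,0,0,0,0,25,20,0,0,0,0,0,25,5,0,0,0,0,0,25,0,0,0,0,0,0]}}

```text
t: 13.15
tcp_pos: [0.619, 0.0181, 0.0531]
tool_rot: [0.029, 0.708, -0.029, 0.705]
force: [-0.1, 0.4, -1.4]
finger_gap: 0.381
```

```bash
python3 -c "
from pl import *
st();print(to(.621,.0168,.0299+.015));snap('scene','scene5.png')"
```

```text
t 13.15 tcp [0.619  0.0181 0.0531] gap 0.381 F [-0.1  0.4 -1.4]
[[-0.0037, 0.0825, 0.9966], [0.0008, 0.9966, -0.0825], [-1.0, 0.0005, -0.0037]]
[-0.151  0.757  1.57   0.     0.818 -0.069]
[ 8.2 -1.1  2.1]
```

View pics/scene5.png

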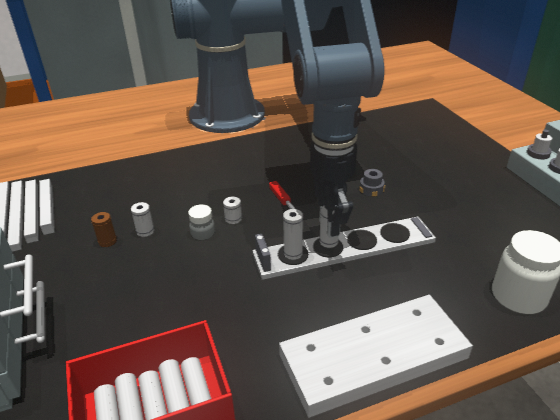

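p90 stands at (292,235) and p75 hangs just above the second pad at (329,232). I'll finish lowering it.

Request:
{"method": "move_arm", "body": {"deltas": [25,0,0,0,0,0,0,25,3,0,0,0,0,0,25,1,0,0,0,0,0,25,0,0,0,0,0,0,25,0,0,0,0,0,0]}}

```text
t: 13.7
tcp_pos: [0.6208, 0.0165, 0.0503]
tool_rot: [0.03, 0.706, -0.03, 0.707]
force: [-0.9, 0.4, -1.5]
finger_gap: 0.385
```

Request:
{"method": "move_arm", "body": {"deltas": [25,2,0,0,0,0,0,25,2,0,0,0,0,0,25,1,0,0,0,0,0,25,0,0,0,0,0,0,25,0,0,0,0,0,0]}}

```text
t: 14.2
tcp_pos: [0.6207, 0.0166, 0.045]
tool_rot: [0.03, 0.707, -0.03, 0.706]
force: [0.7, 0.5, -1.5]
finger_gap: 0.381
```

Request:
{"method": "move_arm", "body": {"deltas": [25,0.7,0,0,0,0,0,25,0,0,0,0,0,0,25,0,0,0,0,0,0]}}

```text
t: 14.5
tcp_pos: [0.6208, 0.0165, 0.045]
tool_rot: [0.03, 0.706, -0.03, 0.707]
force: [-2.0, -0.5, 4.7]
finger_gap: 0.382
```

Request:
{"method": "move_arm", "body": {"deltas": [36,0,0,0,0,0,0,45,0,0,0,0,0,0,60,0,0,0,0,0,0,60,0,0,0,0,0,0,70,-20,0,0,0,0,0,85,-40,0,0,0,0,0,85,-40,0,0,0,0,0,85,-20,0,-20,0,0,0,85,0,-20,-20,0,0,0,85,0,-35,-20,0,0,0]}}

```text
t: 15.5
tcp_pos: [0.5563, -0.0321, 0.1656]
tool_rot: [0.028, 0.706, -0.029, 0.708]
force: [-0.4, -0.4, -0.3]
finger_gap: 0.99
```

Request:
{"method": "move_arm", "body": {"deltas": [85,0,-35,-20,0,0,0,85,0,-35,-20,0,0,0,85,0,-35,-20,0,0,0,85,0,-35,-15,0,0,0,85,0,-35,-10,0,0,0,85,0,-35,-10,0,0,0,85,10,-35,-9,0,0,0,85,10,-23,0,0,0,0,85,10,0,0,0,0,0,85,0,0,0,0,0,0]}}

```text
t: 16.5
tcp_pos: [0.4291, -0.2907, 0.1331]
tool_rot: [0.031, 0.707, -0.029, 0.706]
force: [-0.5, 0.4, 0.1]
finger_gap: 0.998
```

```bash
python3 -c "
from pl import *
st();print(to(.430,-.2915,.021))
snap('wrist','wrist6.png');snap('top','top6.png')
from meas import *
objs(load('pics/wrist6.png.npz'),box=(.3,.6,-.45,-.1));print();objs(load('pics/top6.png.npz'),zmax=.14)"
```

```text
t 16.5 tcp [ 0.4291 -0.2907  0.1331] gap 0.998 F [-0.5  0.4  0.1]
[[-0.0023, 0.0855, 0.9963], [0.0029, 0.9963, -0.0854], [-1.0, 0.0027, -0.0026]]
[-0.811  0.533  1.789  0.     0.823 -0.726]
[112.1  -1.    1.2]
[346.  46.] 5435 ztop 0.0555 topc [ 0.4764 -0.1876  0.0544] min/max mid [ 0.4767 -0.188 ] ext [0.043 0.043] [253 253 253]
[282. 218.] 2546 ztop 0.0606 topc [ 0.429  -0.2913  0.0595] min/max mid [ 0.4289 -0.2922] ext [0.033 0.033] [239 238 238]
[295. 307.] 2570 ztop 0.0605 topc [ 0.4323 -0.3633  0.0594] min/max mid [ 0.4321 -0.3647] ext [0.033 0.034] [212 166 114]

[463. 181.] 578 ztop 0.1095 topc [ 0.62   -0.4762  0.1069] min/max mid [ 0.6193 -0.4838] ext [0.128 0.032] [171 169 170]
[265. 175.] 201 ztop 0.0931 topc [0.6199 0.0172 0.0903] min/max mid [0.62   0.0167] ext [0.033 0.032] [189 188 189]
[292. 178.] 214 ztop 0.1079 topc [ 0.6151 -0.0514  0.105 ] min/max mid [ 0.6149 -0.0518] ext [0.033 0.032] [184 183 184]
[313. 182.] 147 ztop 0.0553 topc [ 0.6102 -0.1072  0.0522] min/max mid [ 0.6101 -0.1063] ext [0.059 0.017] [150 148 155]
[195. 233.] 281 ztop 0.0449 topc [0.4714 0.1898 0.0422] min/max mid [0.4713 0.1897] ext [0.036 0.038] [119 116 125]
[343. 235.] 278 ztop 0.0573 topc [ 0.4772 -0.1869  0.0544] min/max mid [ 0.4769 -0.1859] ext [0.04 0.04] [221 221 221]
[316. 240.] 95 ztop 0.0485 topc [ 0.4623 -0.1183  0.0454] min/max mid [ 0.4613 -0.1181] ext [0.023 0.033] [218 218 218]
[380. 252.] 33 ztop 0.0605 topc [ 0.4391 -0.2803  0.0591] min/max mid [ 0.4383 -0.2803] ext [0.013 0.01 ] [92 90 91]
[205. 267.] 198 ztop 0.0931 topc [0.3863 0.1573 0.0902] min/max mid [0.3864 0.1573] ext [0.031 0.03 ] [ 64 181 178]
[454. 308.] 293 ztop 0.0273 topc [ 0.3022 -0.4698  0.0242] min/max mid [ 0.3084 -0.4685] ext [0.113 0.022] [243 241 242]
```

View pics/wrist6.png

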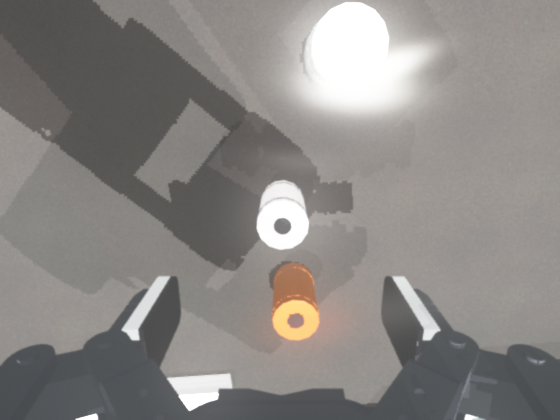

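Both placed pillars are centred. p60's top is at (283,226) and the brown look-alike is at (296,320), clear of the fingers. I'll descend and grip.

Request:
{"method": "move_arm", "body": {"deltas": [85,25,0,0,0,0,0,85,30,0,0,0,0,0,85,30,0,0,0,0,0,85,18,0,0,0,0,0,85,6,0,0,0,0,0,85,0,0,0,0,0,0,85,0,0,0,0,0,0]}}

```text
t: 17.3
tcp_pos: [0.4309, -0.2915, 0.0263]
tool_rot: [0.029, 0.706, -0.03, 0.707]
force: [0.0, 0.3, 0.4]
finger_gap: 0.999
```

Request:
{"method": "move_arm", "body": {"deltas": [40,0,0,0,0,0,0,25,0,0,0,0,0,0,25,0,0,0,0,0,0,25,0,0,0,0,0,0,25,0,0,0,0,0,0,25,0,0,0,0,0,0,25,0,0,0,0,0,0]}}

```text
t: 18.0
tcp_pos: [0.4303, -0.2918, 0.0261]
tool_rot: [0.03, 0.706, -0.03, 0.707]
force: [-1.2, 0.0, 4.9]
finger_gap: 0.386
```

```bash
python3 -c "
from pl import *
st();print(to(.6268,.0841,manip.sense()['tcp_pos'][2]+.015))"
```

```text
t 18.0 tcp [ 0.4303 -0.2918  0.0261] gap 0.386 F [-1.2  0.   4.9]
[[0.0007, 0.0843, 0.9964], [-0.0007, 0.9964, -0.0843], [-1.0, -0.0006, 0.0007]]
[-0.811  0.727  1.841  0.     0.573 -0.727]
[-15.1 391.1 164.1]
```

Request:
{"method": "move_arm", "body": {"deltas": [25,-10,0,0,0,0,0,25,-25,0,0,0,0,0,25,-35,0,0,0,0,0,25,-30,0,0,0,0,0,25,-15,15,0,0,0,0,25,0,25,5,0,0,0,25,0,32,10,0,0,0,25,0,35,12,0,0,0,25,0,35,12,0,0,0,25,0,35,12,0,0,0]}}

```text
t: 19.0
tcp_pos: [0.4959, -0.118, 0.1407]
tool_rot: [0.03, 0.707, -0.03, 0.706]
force: [0.9, -1.1, -2.0]
finger_gap: 0.384
```

Request:
{"method": "move_arm", "body": {"deltas": [25,0,35,12,0,0,0,25,0,35,12,0,0,0,25,0,35,15,0,0,0,25,0,35,18,0,0,0,25,0,32,20,0,0,0,25,0,25,18,0,0,0,25,0,12,12,0,0,0,25,0,5,6,0,0,0,25,0,0,0,0,0,0,25,20,0,0,0,0,0]}}

```text
t: 20.0
tcp_pos: [0.6279, 0.0836, 0.1227]
tool_rot: [0.03, 0.705, -0.03, 0.708]
force: [0.4, 0.4, -1.3]
finger_gap: 0.384
```

Request:
{"method": "move_arm", "body": {"deltas": [25,30,0,0,0,0,0,25,25,0,0,0,0,0,25,12,0,0,0,0,0,25,5,0,0,0,0,0,25,0,0,0,0,0,0,25,0,0,0,0,0,0]}}

```text
t: 20.6
tcp_pos: [0.6273, 0.084, 0.0496]
tool_rot: [0.03, 0.706, -0.03, 0.707]
force: [0.7, 0.1, -1.8]
finger_gap: 0.384
```

```bash
python3 -c "
from pl import *
st();print(to(.6268,.0841,.0261+.015));snap('scene','scene7.png')"
```

```text
t 20.6 tcp [0.6273 0.084  0.0496] gap 0.384 F [ 0.7  0.1 -1.8]
[[0.002, 0.0844, 0.9964], [-0.0001, 0.9964, -0.0844], [-1.0, 0.0001, 0.002]]
[-0.043  0.773  1.539 -0.     0.827  0.041]
[ 8.5  0.  -0.5]
```

View pics/scene7.png

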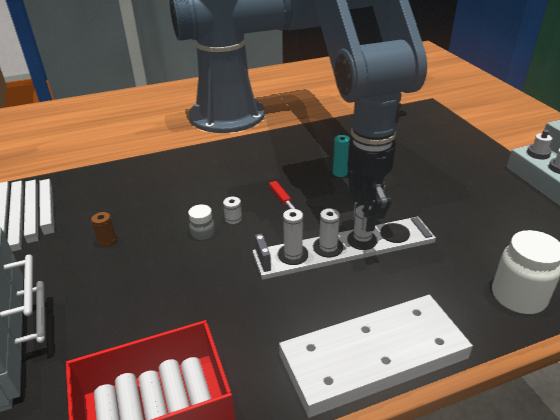

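p60 hangs over the third pad at (364,225). The other pillars and the look-alikes haven't moved. I'll lower it.

Request:
{"method": "move_arm", "body": {"deltas": [25,3,0,0,0,0,0,25,2,0,0,0,0,0,25,1,0,0,0,0,0,25,0,0,0,0,0,0,25,0,0,0,0,0,0]}}

```text
t: 21.15
tcp_pos: [0.6265, 0.0844, 0.0424]
tool_rot: [0.03, 0.707, -0.03, 0.706]
force: [0.4, 0.2, -2.0]
finger_gap: 0.383
```

Request:
{"method": "move_arm", "body": {"deltas": [25,1,0,0,0,0,0,25,0.5,0,0,0,0,0,25,0,0,0,0,0,0]}}

```text
t: 21.45
tcp_pos: [0.6266, 0.0844, 0.0412]
tool_rot: [0.03, 0.706, -0.03, 0.707]
force: [-0.8, 0.1, 0.5]
finger_gap: 0.382
```

Request:
{"method": "move_arm", "body": {"deltas": [25,0.5,0,0,0,0,0,36,0,0,0,0,0,0,45,0,0,0,0,0,0,60,0,0,0,0,0,0,60,0,0,0,0,0,0,70,-20,0,0,0,0,0,85,-40,0,0,0,0,0,85,-40,0,0,0,0,0,85,-15,0,-20,0,0,0,85,0,-15,-25,0,0,0]}}

```text
t: 22.45
tcp_pos: [0.5834, 0.074, 0.1588]
tool_rot: [0.029, 0.703, -0.029, 0.71]
force: [-0.4, 0.4, -0.2]
finger_gap: 0.995
```

Request:
{"method": "move_arm", "body": {"deltas": [85,0,-30,-25,0,0,0,85,0,-35,-25,0,0,0,85,0,-35,-20,0,0,0,85,0,-35,-16,0,0,0,85,0,-32,-12,0,0,0,85,10,-25,-8,0,0,0,85,15,-10,0,0,0,0,85,10,0,0,0,0,0,85,0,0,0,0,0,0,85,0,0,0,0,0,0]}}

```text
t: 23.45
tcp_pos: [0.4578, -0.1184, 0.1203]
tool_rot: [0.03, 0.707, -0.029, 0.706]
force: [0.2, -0.1, 0.3]
finger_gap: 0.991
```

```bash
python3 -c "
from pl import *
st();print(to(.4576,-.119,.011))
snap('wrist','wrist8.png');snap('top','top8.png')
from meas import *
objs(load('pics/wrist8.png.npz'),box=(.3,.6,-.45,0));print();objs(load('pics/top8.png.npz'),zmax=.14)"
```

```text
t 23.45 tcp [ 0.4578 -0.1184  0.1203] gap 0.991 F [ 0.2 -0.1  0.3]
[[-0.0006, 0.0832, 0.9965], [0.0005, 0.9965, -0.0832], [-1.0, 0.0005, -0.0007]]
[-0.49   0.512  1.911  0.     0.72  -0.407]
[ 1.093e+02 -6.000e-01 -1.000e-01]
[525.  97.] 2128 ztop 0.08 topc [ 0.5985 -0.0526  0.0783] min/max mid [ 0.5983 -0.0526] ext [0.003 0.017] [98 96 96]
[482. 185.] 1539 ztop 0.0527 topc [ 0.5885 -0.1056  0.0512] min/max mid [ 0.589  -0.1062] ext [0.022 0.016] [108 106 109]
[280. 218.] 2294 ztop 0.0456 topc [ 0.4565 -0.1183  0.0445] min/max mid [ 0.4566 -0.1188] ext [0.033 0.033] [122 121 120]
[315. 305.] 4131 ztop 0.0555 topc [ 0.4766 -0.1856  0.0544] min/max mid [ 0.4767 -0.1874] ext [0.043 0.043] [183 183 177]

[463. 180.] 580 ztop 0.11 topc [ 0.6191 -0.4764  0.1072] min/max mid [ 0.6204 -0.4835] ext [0.126 0.033] [172 170 172]
[238. 173.] 192 ztop 0.0776 topc [0.6263 0.0847 0.0748] min/max mid [0.6268 0.0845] ext [0.031 0.033] [193 192 193]
[265. 175.] 202 ztop 0.0929 topc [0.6203 0.0171 0.0901] min/max mid [0.6205 0.0168] ext [0.033 0.032] [190 189 190]
[292. 177.] 211 ztop 0.1077 topc [ 0.6155 -0.0512  0.105 ] min/max mid [ 0.6146 -0.0518] ext [0.032 0.032] [188 187 188]
[313. 182.] 146 ztop 0.0551 topc [ 0.6094 -0.1067  0.052 ] min/max mid [ 0.61   -0.1063] ext [0.059 0.017] [151 150 157]
[195. 233.] 280 ztop 0.0446 topc [0.4719 0.1904 0.0416] min/max mid [0.4715 0.1898] ext [0.036 0.038] [113 111 119]
[414. 255.] 190 ztop 0.0628 topc [ 0.434  -0.3638  0.06  ] min/max mid [ 0.4333 -0.3632] ext [0.032 0.034] [130  83  53]
[453. 305.] 338 ztop 0.028 topc [ 0.3081 -0.4694  0.0245] min/max mid [ 0.3075 -0.4686] ext [0.115 0.022] [243 242 242]
[462. 322.] 30 ztop 0.0237 topc [ 0.2681 -0.4934  0.0216] min/max mid [ 0.2697 -0.4942] ext [0.035 0.011] [247 246 247]
```

View pics/wrist8.png

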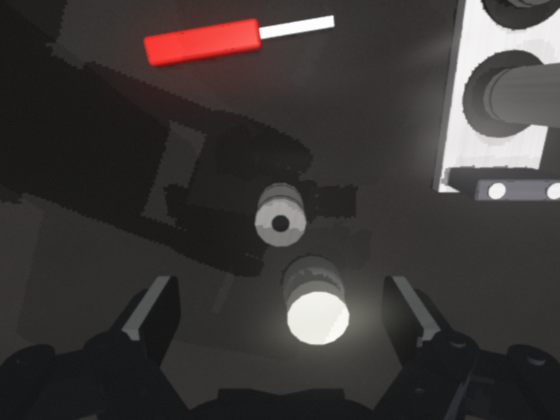

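p45's top is at (281,222). The jar's lid at (318,318) leaves the fingers enough room. I'll descend and grip.

Request:
{"method": "move_arm", "body": {"deltas": [85,25,0,0,0,0,0,85,30,0,0,0,0,0,85,28,0,0,0,0,0,85,18,0,0,0,0,0,85,6,0,0,0,0,0,85,0,0,0,0,0,0,85,0,0,0,0,0,0]}}

```text
t: 24.25
tcp_pos: [0.4585, -0.1192, 0.0142]
tool_rot: [0.029, 0.706, -0.03, 0.707]
force: [-0.4, -0.4, -0.4]
finger_gap: 0.996
```

Request:
{"method": "move_arm", "body": {"deltas": [40,0,0,0,0,0,0,25,0,0,0,0,0,0,25,0,0,0,0,0,0,25,0,0,0,0,0,0,25,0,0,0,0,0,0,25,0,0,0,0,0,0,25,0,0,0,0,0,0]}}

```text
t: 24.95
tcp_pos: [0.458, -0.1194, 0.0142]
tool_rot: [0.03, 0.706, -0.03, 0.707]
force: [-0.3, 0.2, 5.8]
finger_gap: 0.381
```

```bash
python3 -c "
from pl import *
st();print(to(.6326,.1521,manip.sense()['tcp_pos'][2]+.015))"
```

```text
t 24.95 tcp [ 0.458  -0.1194  0.0142] gap 0.381 F [-0.3  0.2  5.8]
[[0.0009, 0.0841, 0.9965], [-0.0005, 0.9965, -0.0841], [-1.0, -0.0004, 0.001]]
[-0.492  0.728  1.961  0.     0.451 -0.407]
[-15.  285.2 151.1]
```

Request:
{"method": "move_arm", "body": {"deltas": [25,-10,0,0,0,0,0,25,-25,0,0,0,0,0,25,-35,0,0,0,0,0,25,-35,0,0,0,0,0,25,-15,12,0,0,0,0,25,0,25,4,0,0,0,25,0,32,10,0,0,0,25,0,35,12,0,0,0,25,0,35,15,0,0,0,25,0,35,18,0,0,0]}}

```text
t: 25.95
tcp_pos: [0.5307, 0.0507, 0.1339]
tool_rot: [0.03, 0.707, -0.03, 0.706]
force: [0.5, -0.9, -1.7]
finger_gap: 0.378
```

Request:
{"method": "move_arm", "body": {"deltas": [25,0,35,20,0,0,0,25,0,32,22,0,0,0,25,0,24,20,0,0,0,25,0,14,17,0,0,0,25,0,6,10,0,0,0,25,0,0,3,0,0,0,25,0,0,0,0,0,0,25,20,0,0,0,0,0,25,30,0,0,0,0,0,25,25,0,0,0,0,0]}}

```text
t: 26.95
tcp_pos: [0.6308, 0.1512, 0.0578]
tool_rot: [0.03, 0.707, -0.03, 0.706]
force: [-0.1, 0.3, -1.3]
finger_gap: 0.385
```

Request:
{"method": "move_arm", "body": {"deltas": [25,15,0,0,0,0,0,25,5,0,0,0,0,0,25,0,0,0,0,0,0,25,0,0,0,0,0,0]}}

```text
t: 27.35
tcp_pos: [0.6331, 0.152, 0.0396]
tool_rot: [0.03, 0.706, -0.03, 0.707]
force: [0.5, -0.1, -1.3]
finger_gap: 0.378
```

```bash
python3 -c "
from pl import *
st();print(to(.6326,.1521,.0142+.015));snap('scene','scene9.png')"
```

```text
t 27.35 tcp [0.6331 0.152  0.0396] gap 0.378 F [ 0.5 -0.1 -1.3]
[[0.002, 0.0843, 0.9964], [0.0002, 0.9964, -0.0843], [-1.0, 0.0003, 0.002]]
[0.064 0.805 1.492 0.    0.842 0.149]
[10.4  0.1 -0.5]
```

View pics/scene9.png

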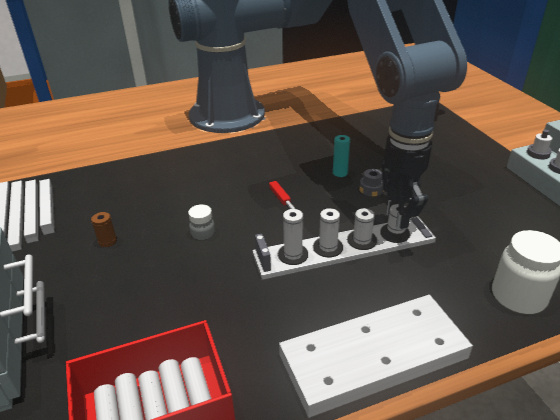

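p45 hangs over the last pad at (397,220), and the other three stand at (293,237), (329,230) and (364,227). I'll lower it.

Request:
{"method": "move_arm", "body": {"deltas": [25,3,0,0,0,0,0,25,3,0,0,0,0,0,25,2,0,0,0,0,0,25,0,0,0,0,0,0,25,0,0,0,0,0,0]}}

```text
t: 27.9
tcp_pos: [0.6321, 0.1521, 0.0303]
tool_rot: [0.03, 0.707, -0.03, 0.706]
force: [1.1, -0.6, -0.6]
finger_gap: 0.385
```

Request:
{"method": "move_arm", "body": {"deltas": [25,1,0,0.3,0,0,0,25,0.4,0,0,0,0,0,25,0,0,0,0,0,0]}}

```text
t: 28.2
tcp_pos: [0.6327, 0.1521, 0.0292]
tool_rot: [0.03, 0.706, -0.03, 0.707]
force: [-0.5, 0.2, 0.7]
finger_gap: 0.379
```

Request:
{"method": "move_arm", "body": {"deltas": [25,0.4,0,0,0,0,0,36,0,0,0,0,0,0,45,0,0,0,0,0,0,60,0,0,0,0,0,0,60,0,0,0,0,0,0,70,-20,0,0,0,0,0,85,-40,0,0,0,0,0,85,-40,0,0,0,0,0,85,-30,0,0,0,0,0,85,0,0,-15,0,0,0]}}

```text
t: 29.2
tcp_pos: [0.623, 0.1534, 0.1643]
tool_rot: [0.03, 0.701, -0.029, 0.711]
force: [-0.4, 0.2, -0.7]
finger_gap: 0.992
```

Request:
{"method": "move_arm", "body": {"deltas": [85,0,15,-25,0,0,0,85,0,25,-25,0,0,0,85,0,25,-25,0,0,0,85,0,25,-25,0,0,0,85,0,25,-25,0,0,0,85,0,25,-10,0,0,0,85,0,0,0,0,0,0,85,0,0,0,0,0,0]}}

```text
t: 30.0
tcp_pos: [0.4947, 0.3045, 0.1587]
tool_rot: [0.029, 0.706, -0.029, 0.707]
force: [-0.7, -0.9, 0.2]
finger_gap: 0.994
```

```bash
python3 -c "
from pl import *
st()
snap('scene','scene10.png');snap('top','top10.png')
from meas import *
objs(load('pics/scene10.png.npz'),zmin=.03);print();objs(load('pics/top10.png.npz'),zmax=.14)"
```

```text
t 30.0 tcp [0.4947 0.3045 0.1587] gap 0.994 F [-0.7 -0.9  0.2]
[[0.0005, 0.0824, 0.9966], [-0.0003, 0.9966, -0.0824], [-1.0, -0.0003, 0.0005]]
[ 3.600e-01  5.610e-01  1.615e+00 -1.000e-03  9.650e-01  4.430e-01]
[341. 150.] 461 ztop 0.093 topc [0.3887 0.1558 0.0915] min/max mid [0.3865 0.1565] ext [0.035 0.034] [ 36 101  97]
[372. 176.] 243 ztop 0.0453 topc [0.4732 0.1897 0.0435] min/max mid [0.4707 0.191 ] ext [0.042 0.039] [71 71 75]
[200. 216.] 475 ztop 0.058 topc [ 0.4797 -0.1868  0.0563] min/max mid [ 0.4774 -0.1871] ext [0.044 0.042] [175 175 171]
[292. 231.] 802 ztop 0.1072 topc [ 0.6177 -0.0521  0.1059] min/max mid [ 0.6147 -0.0516] ext [0.037 0.035] [127 126 124]
[329. 227.] 666 ztop 0.0926 topc [0.622  0.016  0.0911] min/max mid [0.6208 0.0167] ext [0.036 0.035] [132 131 129]
[363. 223.] 531 ztop 0.0777 topc [0.628  0.0832 0.076 ] min/max mid [0.6265 0.0842] ext [0.034 0.033] [136 136 134]
[397. 220.] 397 ztop 0.0628 topc [0.634  0.1516 0.0612] min/max mid [0.6326 0.1525] ext [0.034 0.034] [143 142 141]
[102. 223.] 413 ztop 0.063 topc [ 0.4356 -0.3636  0.0613] min/max mid [ 
[... 894 characters left out ...]
 ztop 0.0558 topc [ 0.6083 -0.1063  0.0526] min/max mid [ 0.6098 -0.1064] ext [0.059 0.017] [148 147 153]
[195. 233.] 279 ztop 0.0455 topc [0.4712 0.1904 0.0425] min/max mid [0.4712 0.1899] ext [0.036 0.038] [100  98 105]
[343. 235.] 278 ztop 0.0581 topc [ 0.4778 -0.1862  0.0549] min/max mid [ 0.4769 -0.1869] ext [0.04  0.043] [220 220 219]
[414. 254.] 190 ztop 0.0626 topc [ 0.4336 -0.3632  0.0597] min/max mid [ 0.4333 -0.3639] ext [0.032 0.033] [126  80  52]
[205. 268.] 197 ztop 0.0933 topc [0.3862 0.1567 0.0903] min/max mid [0.3864 0.1563] ext [0.031 0.032] [ 51 164 161]
[453. 306.] 337 ztop 0.0274 topc [ 0.3076 -0.4694  0.0242] min/max mid [ 0.3075 -0.4688] ext [0.115 0.022] [239 238 238]
```

View pics/scene10.png

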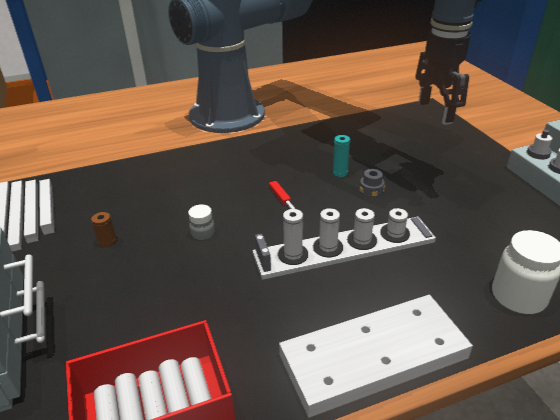

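View pics/top10.png

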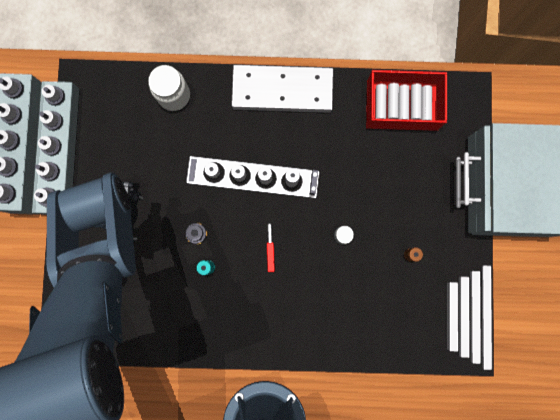

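All four stand upright in the right order, at (292,177), (265,175), (238,173) and (212,170) in the top view. The bystanders haven't moved, and the arm is clear.

```bash
python3 -c "
from h import *
print(manip.sense()['qd'].round(4)); print(job.sign_off())"
```

```text
[-0.0146  0.0028  0.0016  0.      0.0007  0.0017]
the job is handed in; nothing more can be done
None
```

All four pillars are standing upright on the rail pads, in order from the end stop: 90, 75, 60, 45 mm. I handed the job in at about 30 s.

- **Placement:** in the last top and scene pictures, each pillar's centre was within about 1.5 mm of its pad centre. The tops were at the heights expected for pillars standing on the pads.
- **Bystanders:** the face mill, the paste jar and both look-alikes measured within about 1 to 2 mm of where they started. I checked the deburring tool only by eye, and it looked unmoved.
- **Arm:** at hand-in the gripper was open and clear of everything. Wrist force readings stayed below about 7 N at the end of each move.

None of the checks failed or disagreed with another.

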